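# Feel which end of the bridge blocks is clear and seat them on the locating rail

### The arm

A 7-joint arm with a two-finger parallel gripper is mounted at the origin on the work surface. World frame = base frame: x ahead of the robot, y to its left, z up, the work surface at z = 0. Lengths are in m, angles in rad, forces in N, time in s.
With the tool pointing down it reaches from about 0.4 to 0.9 m from the base axis. Payload 5.5 kg.
Tool frame: the origin (TCP) lies on the centre line of the jaws, within the pads' length; the fingertips stand manip.finger_overhang ahead of it and the grasp point (between the pads) lies 2 mm behind it (manip.finger_overhang is the distance from the TCP to the fingertips, in m); z points along the fingers, y is the direction in which the jaws open and shut (so a half turn about z gives the same grasp; the last joint's range is limited). The gripper opens to 92 mm and grips with 3 to 60 N. Pads are 19 mm wide; open, the fingers measure 130 mm over their backs; the gripper's body (75 mm by 190 mm) begins 47 mm behind the grasp point.
Start: joints at [-1.021, 0.501, -0.427, 1.55, 0.221, 1.138, -0.21], TCP at [0.184, 0.623, 0.244] pointing down, gripper open.
Joint ranges: [-2.88, 2.88], [-0.31, 2.03], [-1.54, 1.56], [0.2, 2.42], [-1.41, 4.55], [0.19, 2.02], [-2.57, 2.57]. Speed limits (rad/s): [2.57, 2.57, 3.14, 3.14, 3.14, 3.14, 3.14].

### API

Orientations are given as a rotation vector (axis times angle).
In Python, from rig import manip, snapshot gives the robot as it stands.
- The arm moves only by the tool drive_tool, never from a script. Its argument "plan" is a list of rows, each a list of 2 entries, a list of its own where there are three numbers: the shift along the tool's x, y, z in mm, then the turn, a rotation vector about the tool's x, y, z in degrees. A call has 1 to 20 rows; each row is the pose to reach, as a shift and turn from the pose commanded when the call began, along the tool's axes at that moment; what a row does not reach only later rows make up. A row lasts 1/8 s, in which the tool goes at most 62.5 mm and 10.7 degrees, less where a joint would pass 70% of its speed; a pose out of reach is approached as far as the arm can. A call with a gripper value outside its range is refused whole. "claw" is the opening, from 0 (shut) to 1 (fully open), set as the call begins (left out, the last holds). The fingers move at their own pace and stop on an object; "grip_force" is the grip in N (left out, the last holds). Time passes only in rows, so rows that repeat a pose let the fingers close. It gives the time, the measured TCP pose, the force and the opening at its end, in the units of the state.
- manip.sense(): the state, without advancing time (a new reading comes with each control period).
- snapshot(name): name is "scene" or "top"; returns a dict with "color" (420x560x3 uint8, red, green, blue), "intrinsics" (3x3 intrinsics, pixels), "cam_to_world" (4x4, takes a point from camera to world coordinates). Camera axes: x right, y down, z forward; pixel columns grow to the right and rows downward; lengths in m; the calibration is good to about 2 mm. A picture is of the moment at which its call begins. There is no depth.
- manip.close_job(): hands the job in, once; it reports no verdict.
The state is a dict: "time_s": time; "joints": joint angles; "dq": joint speeds; "effort": joint torques, N m; "position": TCP position; "eef_rot": TCP orientation; "ft_force": force on the tool from outside, world axes, zero at the start; "torque": the same for the moment, N m; "finger_gap": opening from 0.0 (shut) to 1.0 (fully open).
Only numpy, scipy, OpenCV 4.12 (cv2) and the standard library are available. Lean on these libraries where they do the work, as an engineer would, in place of code of your own. Each camera call takes 0.05 s, during which the arm holds its last target.

### The job

Seat the two green bridge blocks side by side on the aluminium locating rail, one in each orange-marked bay (either block in either bay): tunnel over the bay's tongue, end right up against the back wall, square to it and flat on the plate. Both ends look alike, but a hidden stop bars the tunnel from one end, so feel for it: slid along the plate onto the tongue, a barred end stops dead about 9 mm short of the wall, and that block must be turned round. Let go of both and leave the orange collar, the glass dish and the amber vial where they are.

Things in the scene. Friction and masses are not known exactly. Their poses are not given: they have to be found in the camera images.
- block_a_center (a point): centre (15 mm above the underside) of the first green printed bridge block, 56 long (its x) x 36 wide (its y) x 30 mm high, about 100 g, rigid, standing on the plate. A tunnel 24 wide and 24 mm high, open below, runs through it along x. Hidden in the tunnel, 15 mm in from one end, is a black stop that bars the tongue; from the other end the tunnel is clear for 37 mm
- block_b_center (a point): centre (15 mm above the underside) of the second green printed bridge block, 56 long (its x) x 36 wide (its y) x 30 mm high, about 100 g, rigid, standing on the plate. A tunnel 24 wide and 24 mm high, open below, runs through it along x. Hidden in the tunnel, 15 mm in from one end, is a black stop that bars the tongue; from the other end the tunnel is clear for 37 mm
- rail: aluminium rail fixed on the black plate (top at world z = 0.006), 220 mm long along its y. Origin on the plate, mid-length, at the back wall's front face; x into the wall, away from the robot. Wall 24 mm high, 12 thick. From its front (-x) face a tongue 24 long, 5 wide and 7 mm high sticks out on the plate at the middle of each bay. A barred end set down on a tongue tilts the block
- bay_1 (a point): home point of a block in the right-hand (seen from the robot; rail y = -50 mm) bay of the rail: where the block's centre lies when home, 28 mm in front of the back wall's face, 15 mm above the plate; x points squarely into the wall, away from the robot, y along the rail, z up. An orange mark on top of the wall shows the bay
- bay_2 (a point): home point of a block in the left-hand (seen from the robot; rail y = +50 mm) bay of the rail: where the block's centre lies when home, 28 mm in front of the back wall's face, 15 mm above the plate; x points squarely into the wall, away from the robot, y along the rail, z up. An orange mark on top of the wall shows the bay
- collar_center (a point): loose orange printed collar (ring), 52 mm across, 35 mm high, bystander; the point is its centre
- dish_center (a point): loose small glass dish, 70 mm across, 22 mm high, bystander; the point is its centre
- vial_center (a point): loose amber glass vial, 28 mm across, 55 mm high, standing between the blocks' starting places, bystander; the point is its centre
- block_a: the first block again; origin at the centre of its underside. Whether its +x or its -x end has the stop changes from start to start; pose and view from above do not tell. Slid along the plate onto a tongue, a clear end runs on to the wall; a barred end stops dead about 9 mm short. A push of 25 N does not shift the stop. Never both ends are barred; rarely neither is
- block_b: the second block again; origin at the centre of its underside. Whether its +x or its -x end has the stop changes from start to start; pose and view from above do not tell. Slid along the plate onto a tongue, a clear end runs on to the wall; a barred end stops dead about 9 mm short. A push of 25 N does not shift the stop. Never both ends are barred; rarely neither is
Mind the look-alikes: they are no part of the job. Leave any brown or yellow look-alike of the block_a alone.

How it is judged:
By the outcome, as a careful person would: the job done as asked, in the order asked, and still so for the second after the job is handed in, with the robot touching nothing.
It also fails if it takes over 72 s, if anything falls off the work surface, if the arm or the gripper's body presses on something with over 40 N, if the wrist force passes 120 N, or if a joint passes its speed limit or range.

## Working session

There is one attempt and no reset: what is moved stays moved. The work goes in short steps, Python scripts to look and compute and a tool call to move; the robot and the scene stay as the last step left them, time stands still between calls to the robot, and variables do not carry over. Pictures are saved under pics/ and viewed, and the job is handed in when it is done.

Besides the shell and the picture viewer there is one more tool, called by a JSON object that holds its "fn" and its "kwargs", one argument or row to a line. drive_tool: Moves the arm, as the interface text tells. Its arguments: {"type":"object","properties":{"plan":{"type":"array"},"claw":{"type":"number"},"grip_force":{"type":"number"}},"required":["plan"]}

```bash
mkdir -p pics; ls; python3 - <<'E'
from rig import manip, snapshot
import cv2,numpy as np
print(manip.sense()); print(manip.finger_overhang)
for n in("scene","top"):
    s=snapshot(n); cv2.imwrite(f"pics/{n}0.png",cv2.resize(s["color"][:,:,::-1],None,fx=1.42,fy=1.42,interpolation=cv2.INTER_CUBIC))
    cv2.imwrite(f"pics/raw_{n}0.png",s["color"][:,:,::-1])
    print(n,s["intrinsics"],s["cam_to_world"])
E
```

```text
pics
{'time_s': 0.0, 'joints': array([-1.02079071,  0.5018594 , -0.42675183,  1.55142817,  0.22079771,
        1.13830654, -0.21027995]), 'dq': array([-0.00102472,  0.00080023,  0.00052319,  0.00223228, -0.00153901,
       -0.00245252,  0.00018052]), 'effort': array([-1.13933481e-05, -5.66609895e+01, -5.81649274e+00, -2.79106700e+01,
       -6.86114095e-02,  3.08482151e-02,  1.90030228e-04]), 'position': array([0.18375789, 0.62279497, 0.24267669]), 'eef_rot': array([-4.48868555e-01, -3.10902345e+00,  3.01735026e-03]), 'ft_force': array([ 0.71320034,  0.08090802, -0.00341469]), 'torque': array([-0.01912903,  0.00372589,  0.05560454]), 'finger_gap': 0.9972429117717104}
0.017
scene [[545.35464939   0.         282.13954141]
 [  0.         545.35464939 212.60265146]
 [  0.           0.           1.        ]] [[-0.03714177  0.73693616 -0.67494117  1.38293699]
 [ 0.99911785  0.0141402  -0.03954209  0.12847215]
 [-0.0195962  -0.67581443 -0.73681127  1.04231608]
 [ 0.          0.          0.          1.        ]]
top [[489.16108996   0.         281.22807128]
 [  0.         489.16108996 207.81051544]
 [  0.           0.           1.        ]] [[-0.00446547 -0.98218575  0.18785955  0.27863755]
 [-0.99996272  0.00299754 -0.00809735  0.06524061]
 [ 0.00738999 -0.18788871 -0.98216252  1.30806771]
 [ 0.          0.          0.          1.        ]]
```

View pics/scene0.png

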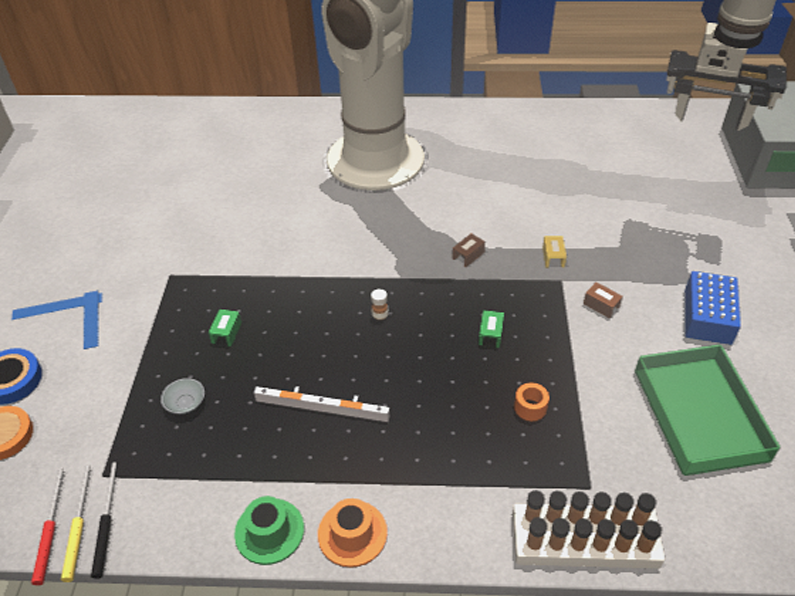

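View pics/top0.png

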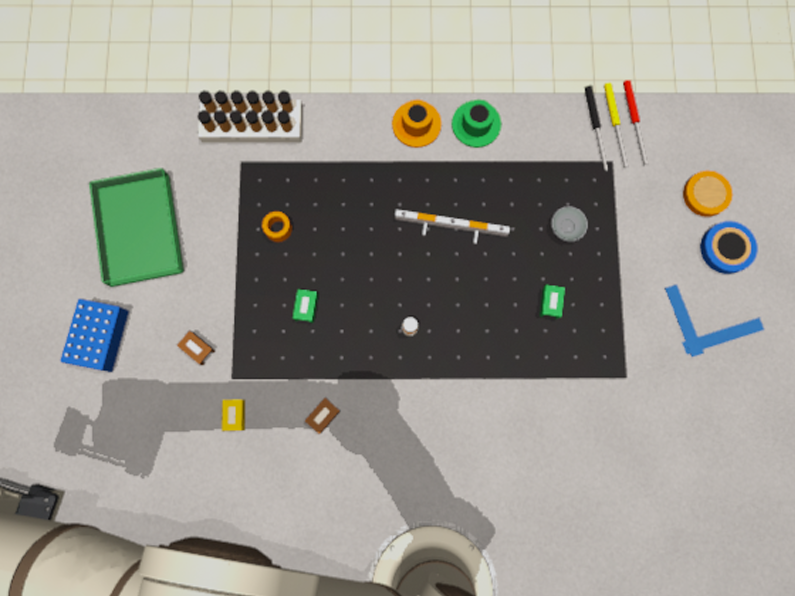

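The scene shows green blocks at top-view (305,305) and (553,301), the rail from (396,214) to (508,231), the vial at (410,326), the dish at (569,224) and the collar at (277,226). I'll enlarge these.

```bash
cat > h.py <<'E'
import cv2,numpy as np
def crop(src,x,y,w,h,f,out):
    im=cv2.imread(src)[y:y+h,x:x+w]
    im=cv2.resize(im,None,fx=f,fy=f,interpolation=cv2.INTER_CUBIC)
    return im
E
python3 - <<'E'
from h import *
s="pics/raw_top0.png"
a=crop(s,195,190,40,50,10,0);b=crop(s,370,190,40,50,10,0)
cv2.imwrite("pics/t_blocks.png",np.hstack([a,b]))
cv2.imwrite("pics/t_rail.png",crop(s,270,140,100,40,8,0))
s="pics/raw_scene0.png"
a=crop(s,138,208,40,50,10,0);b=crop(s,326,208,40,50,10,0)
cv2.imwrite("pics/s_blocks.png",np.hstack([a,b]))
cv2.imwrite("pics/s_rail.png",crop(s,174,262,110,44,7.2,0))
E
```

```text
(no output)
```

View pics/t_blocks.png

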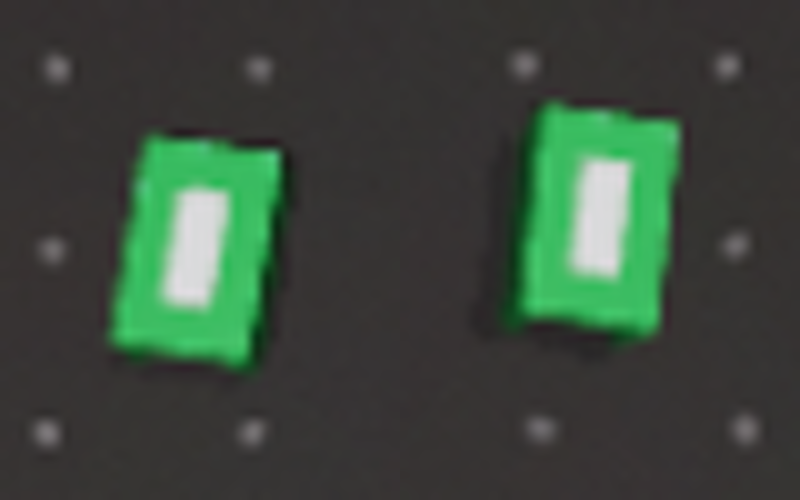

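View pics/t_rail.png

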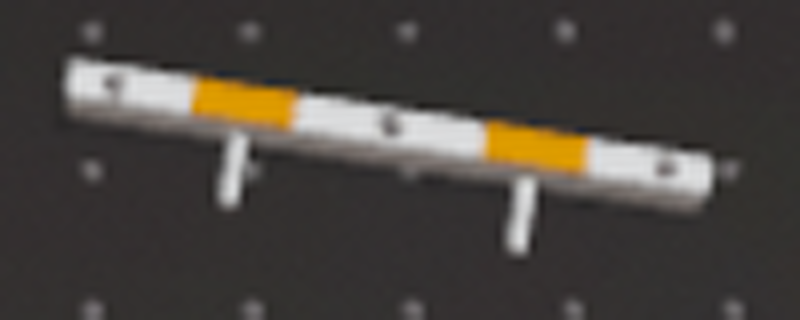

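View pics/s_blocks.png

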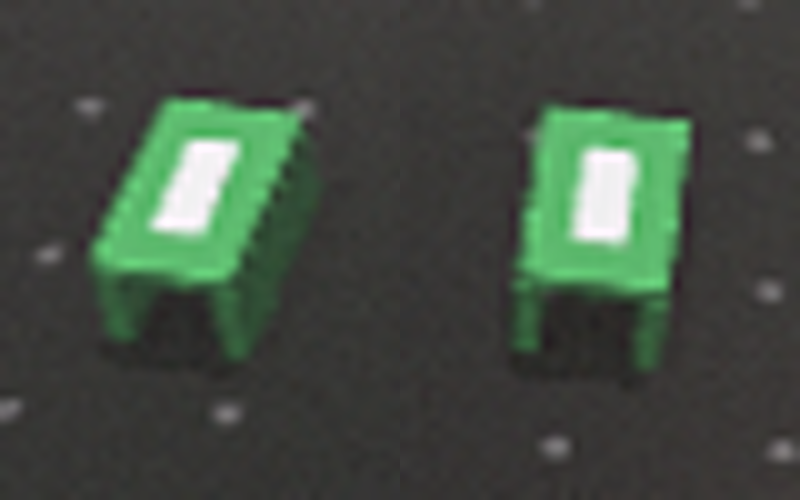

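View pics/s_rail.png

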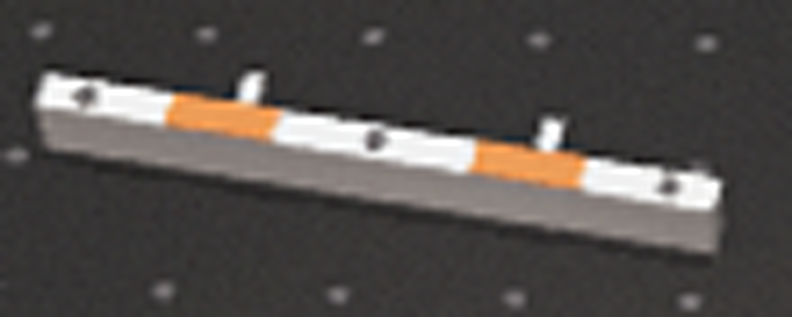

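```bash
cat >> h.py <<'E'
C={"scene":(np.array([[545.35464939,0,282.13954141],[0,545.35464939,212.60265146],[0,0,1]]),np.array([[-0.03714177,0.73693616,-0.67494117,1.38293699],[0.99911785,0.0141402,-0.03954209,0.12847215],[-0.0195962,-0.67581443,-0.73681127,1.04231608],[0,0,0,1]])),
"top":(np.array([[489.16108996,0,281.22807128],[0,489.16108996,207.81051544],[0,0,1]]),np.array([[-0.00446547,-0.98218575,0.18785955,0.27863755],[-0.99996272,0.00299754,-0.00809735,0.06524061],[0.00738999,-0.18788871,-0.98216252,1.30806771],[0,0,0,1]]))}
def bp(n,uv,z):
    K,T=C[n]; uv=np.atleast_2d(uv).astype(float)
    d=np.c_[uv,np.ones(len(uv))]@np.linalg.inv(K).T@T[:3,:3].T; o=T[:3,3]
    return o+d*((z-o[2])/d[:,2])[:,None]
def cp(pts,x0,y0,f): # crop px -> raw px
    return (np.array(pts,float)+.5)/f-.5+[x0,y0]
def proj(n,P):
    K,T=C[n]; p=(np.atleast_2d(P)-T[:3,3])@T[:3,:3]; q=p@K.T; return q[:,:2]/q[:,2:]
def kabsch(model,P):
    m=np.asarray(model,float);P=np.asarray(P)[:,:2];a=m-m.mean(0);b=P-P.mean(0)
    th=np.arctan2((a[:,0]*b[:,1]-a[:,1]*b[:,0]).sum(),(a*b).sum());R=np.array([[np.cos(th),-np.sin(th)],[np.sin(th),np.cos(th)]])
    t=P.mean(0)-R@m.mean(0);res=P-(m@R.T+t)
    return np.round(t*1000,1),round(np.degrees(th),2),np.round(res*1000,1).tolist()
E
python3 - <<'E'
from h import *
B=[(28,18),(28,-18),(-28,-18),(-28,18)]  # top view order: TL(+x,+y),TR,BR,BL
B=np.array(B)/1000
print("L(+y) top",kabsch(B,bp("top",cp([(148,135),(284,152),(252,368),(112,345)],195,190,10),.036)))
print("R(-y) top",kabsch(B,bp("top",cp([(146,103),(282,122),(256,338),(120,316)],370,190,10),.036)))
# scene: TL is (-x,-y), TR(-x,+y), BR(+x,+y), BL(+x,-y)
S=np.array([(-28,-18),(-28,18),(28,18),(28,-18)])/1000
print("R(-y) sc",kabsch(S,bp("scene",cp([(168,98),(302,118),(230,285),(95,258)],138,208,10),.036)))
print("L(+y) sc",kabsch(S,bp("scene",cp([(146,106),(292,122),(268,292),(126,282)],326,208,10),.036)))
R=np.array([(12,110),(12,-110),(0,-110),(0,110)])/1000
print("rail top",kabsch(R,bp("top",cp([(66,58),(714,152),(710,195),(66,98)],270,140,8),.030)))
Rs=np.array([(0,-110),(0,110),(12,110),(12,-110)])/1000
print("rail sc",kabsch(Rs,bp("scene",cp([(45,72),(722,178),(716,210),(35,108)],174,262,7.2),.030)))
T=bp("top",cp([(229,208),(516,254)],270,140,8),.013);print("tongue tips",T)
T=bp("scene",cp([(254,72),(550,117)],174,262,7.2),.013);print("tongue tips sc",T)
for n,p,z in(("vial",(410,326),.055),("dish",(569,224),.02),("collar",(277,226),.035)):
    print(n,bp("top",np.array([p])/1.42,z))
E
```

```text
L(+y) top (array([504.5, 231. ]), np.float64(-7.97), [[0.6, 0.2], [0.9, -0.2], [-1.4, -0.6], [-0.2, 0.6]])
R(-y) top (array([ 511.2, -232.4]), np.float64(-9.27), [[1.0, -0.0], [1.5, -0.5], [-1.3, 0.2], [-1.1, 0.3]])
R(-y) sc (array([ 513.1, -230.9]), np.float64(-9.09), [[0.7, -0.3], [1.1, -0.9], [0.2, 0.2], [-2.0, 1.0]])
L(+y) sc (array([507.2, 232.7]), np.float64(-7.24), [[-0.2, 0.3], [-0.2, 0.3], [-0.9, -1.2], [1.2, 0.6]])
rail top (array([662.2, -45.3]), np.float64(-8.86), [[1.3, 1.7], [1.5, -0.8], [-1.8, -0.8], [-1.0, -0.1]])
rail sc (array([662.7, -45. ]), np.float64(-9.02), [[-1.2, -1.0], [0.0, 0.2], [0.2, 0.8], [1.0, -0.0]])
tongue tips [[ 0.64413238  0.00753944  0.013     ]
 [ 0.6276074  -0.09049663  0.013     ]]
tongue tips sc [[ 0.63029301 -0.09121097  0.013     ]
 [ 0.64591187  0.00642669  0.013     ]]
vial [[0.46093433 0.0357556  0.055     ]]
dish [[ 0.66365611 -0.27334093  0.02      ]]
collar [[0.65647906 0.28657032 0.035     ]]
```

```bash
cat >> h.py <<'E'
from scipy.spatial.transform import Rotation as Ro
def to(xyz_mm,yaw):  # yaw (deg) of tool y axis in world
    from rig import manip
    s=manip.sense(); R=Ro.from_rotvec(s["eef_rot"]); p=s["position"]*1000
    y=np.radians(yaw); yt=np.array([np.cos(y),np.sin(y),0]); zt=np.array([0,0,-1.]); Rt=Ro.from_matrix(np.c_[np.cross(yt,zt),yt,zt])
    print("pos",p.round(1),"yaw",np.degrees(np.arctan2(*R.as_matrix()[[1,0],1])).round(2),"t",s["time_s"],"j",s["joints"].round(2),"F",s["ft_force"].round(1),"gap",round(s["finger_gap"]*92,1))
    print("shift",R.inv().apply(np.array(xyz_mm)-p).round(1),"turn",np.degrees((R.inv()*Rt).as_rotvec()).round(2))
rail=(np.array([662.5,-45.1]),-9.0)
def rl(x,y):
    a=np.radians(rail[1]);return rail[0]+np.array([np.cos(a)*x-np.sin(a)*y,np.sin(a)*x+np.cos(a)*y])
E
python3 -c "
from h import *
to((506,232,150),82.4);to((506,232,28),82.4);print(rl(-28,50),rl(-28,-50),rl(-62,50))"
```

```text
pos [183.7 622.9 242.8] yaw 73.57 t 0.1 j [-1.02  0.5  -0.43  1.55  0.22  1.14 -0.21] F [0.2 0.1 0. ] gap 92.4
shift [-419.7 -283.6   93.2] turn [-0.1  -0.01 -8.83]
pos [183.7 622.9 242.8] yaw 73.57 t 0.1 j [-1.02  0.5  -0.43  1.55  0.22  1.14 -0.21] F [0.2 0.1 0. ] gap 92.4
shift [-419.7 -283.4  215.2] turn [-0.1  -0.01 -8.83]
[642.66644972   8.66458205] [627.02300321 -90.10425201] [609.08504614  13.98335386]
```

{"fn": "drive_tool", "kwargs": {
  "plan": [
    [[-420, -284, 93], [0, 0, -8.8]],
    [[-420, -284, 93], [0, 0, -8.8]],
    [[-420, -284, 93], [0, 0, -8.8]],
    [[-420, -284, 93], [0, 0, -8.8]],
    [[-420, -284, 93], [0, 0, -8.8]],
    [[-420, -284, 93], [0, 0, -8.8]],
    [[-420, -284, 93], [0, 0, -8.8]],
    [[-420, -284, 93], [0, 0, -8.8]],
    [[-420, -284, 93], [0, 0, -8.8]],
    [[-420, -284, 93], [0, 0, -8.8]],
    [[-420, -284, 93], [0, 0, -8.8]]
  ],
  "claw": 1,
  "grip_force": 25
}}

```text
time_s: 1.48
position: [0.505, 0.2346, 0.1509]
eef_rot: [-0.204, -3.134, -0.002]
ft_force: [-0.1, 1.0, -0.7]
finger_gap: 1.001
```

```bash
python3 -c "
from h import *
to((506,232,28),82.4)"
```

```text
pos [505.  234.6 150.9] yaw 82.54 t 1.475 j [-0.23  0.43 -0.31  1.87  0.17  0.86  0.81] F [-0.1  1.  -0.7] gap 92.1
shift [ -1.4  -2.6 122.9] turn [ 0.07 -0.05  0.14]
```

{"fn": "drive_tool", "kwargs": {
  "plan": [
    [[-1.4, -2.6, 50], [0, 0, 0]],
    [[-1.4, -2.6, 100], [0, 0, 0]],
    [[-1.4, -2.6, 123], [0, 0, 0]],
    [[-1.4, -2.6, 123], [0, 0, 0]],
    [[-1.4, -2.6, 123], [0, 0, 0]]
  ]
}}

```text
time_s: 2.1
position: [0.5074, 0.2313, 0.0289]
eef_rot: [0.206, 3.134, 0.002]
ft_force: [-0.2, 0.6, -0.1]
finger_gap: 1.002
```

```bash
python3 -c "
from h import *
to((506,232,28),82.4)
from rig import *
s=snapshot('top')['color'][:,:,::-1]; cv2.imwrite('pics/t1.png',cv2.resize(s[170:260,170:270],None,fx=6,fy=6,interpolation=2))"
```

```text
pos [507.4 231.3  28.9] yaw 82.5 t 2.1 j [-0.27  0.62 -0.26  1.92  0.25  0.63  0.75] F [-0.2  0.6 -0.1] gap 92.2
shift [1.5 0.5 0.9] turn [0.08 0.05 0.1 ]
```

View pics/t1.png

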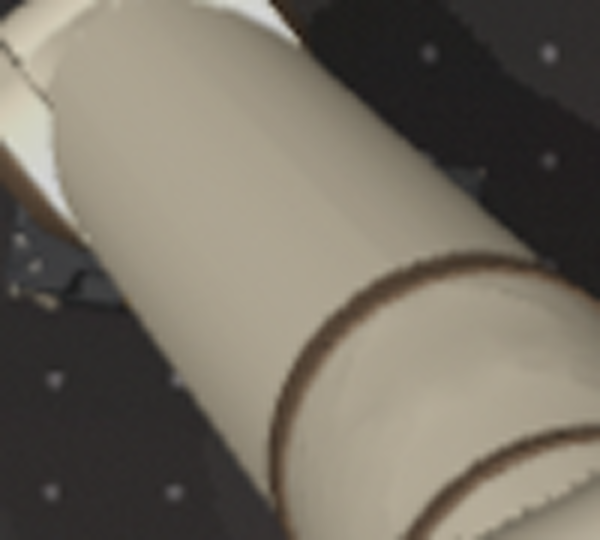

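The arm hides the block in this top view. The numbers agree, so I'll close.

{"fn": "drive_tool", "kwargs": {
  "plan": [
    [[0, 0, 0], [0, 0, 0]],
    [[0, 0, 0], [0, 0, 0]],
    [[0, 0, 0], [0, 0, 0]],
    [[0, 0, 0], [0, 0, 0]],
    [[0, 0, 0], [0, 0, 0]],
    [[0, 0, 0], [0, 0, 0]]
  ],
  "claw": 0,
  "grip_force": 25
}}

```text
time_s: 2.9
position: [0.5074, 0.2296, 0.0277]
eef_rot: [-0.209, -3.135, -0.0]
ft_force: [0.1, 1.4, -0.9]
finger_gap: 0.395
```

```bash
python3 -c "
from h import *
to((506,232,80),82.4)
p=rl(-64,50);print(p);to((*p,80),81)
from rig import *
s=snapshot('scene')['color'][:,:,::-1]; cv2.imwrite('pics/s1.png',cv2.resize(s[170:260,290:400],None,fx=6,fy=6,interpolation=2))"
```

```text
pos [507.4 229.6  27.7] yaw 82.37 t 2.9 j [-0.27  0.62 -0.26  1.92  0.25  0.63  0.75] F [ 0.1  1.4 -0.9] gap 36.3
shift [  1.7   2.2 -52.3] turn [ 0.01 -0.01 -0.03]
[607.10966945  14.29622279]
pos [507.4 229.6  27.7] yaw 82.37 t 2.9 j [-0.27  0.62 -0.26  1.92  0.25  0.63  0.75] F [ 0.1  1.4 -0.9] gap 36.3
shift [-127.4 -200.2  -52.4] turn [ 0.01 -0.01  1.37]
```

View pics/s1.png

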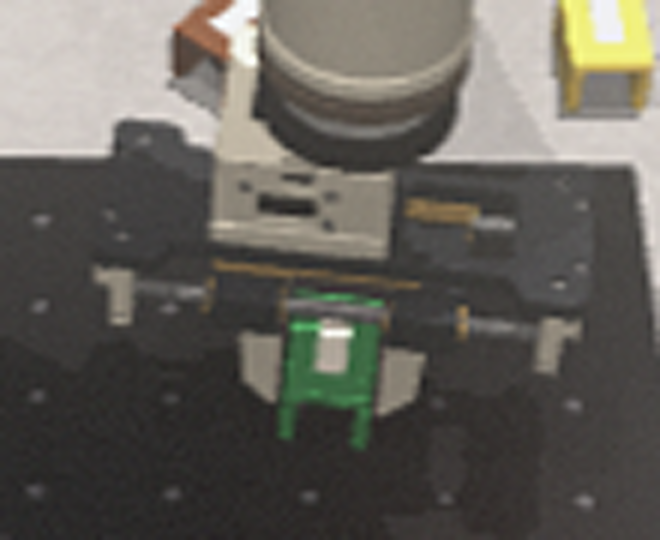

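Block held (gap 36.3 mm), both pads on its sides. I'll carry it to just ahead of the left bay's tongue.

{"fn": "drive_tool", "kwargs": {
  "plan": [
    [[0, 0, -40], [0, 0, 0]],
    [[-40, -60, -52], [0, 0, 1.4]],
    [[-80, -120, -52], [0, 0, 1.4]],
    [[-110, -170, -52], [0, 0, 1.4]],
    [[-127.4, -200.2, -52], [0, 0, 1.4]],
    [[-127.4, -200.2, -52], [0, 0, 1.4]],
    [[-127.4, -200.2, -52], [0, 0, 1.4]],
    [[-127.4, -200.2, -52], [0, 0, 1.4]]
  ]
}}

```text
time_s: 3.95
position: [0.6064, 0.0165, 0.0795]
eef_rot: [-0.243, -3.131, -0.002]
ft_force: [0.2, -0.6, -1.2]
finger_gap: 0.389
```

```bash
python3 -c "
from h import *
p=rl(-64,50);print(p);to((*p,28.5),81)"
```

```text
[607.10966945  14.29622279]
pos [606.4  16.5  79.5] yaw 81.13 t 3.95 j [ 0.12  0.6  -0.26  1.78  0.2   0.78  1.18] F [ 0.2 -0.6 -1.2] gap 35.8
shift [-1.1 -2.1 51. ] turn [ 0.06 -0.06  0.13]
```

{"fn": "drive_tool", "kwargs": {
  "plan": [
    [[-1, -2, 30], [0, 0, 0]],
    [[-1, -2, 45], [0, 0, 0]],
    [[-1, -2, 51], [0, 0, 0]],
    [[-1, -2, 51], [0, 0, 0]],
    [[-1, -2, 51], [0, 0, 0]]
  ]
}}

```text
time_s: 4.58
position: [0.6083, 0.0123, 0.0293]
eef_rot: [0.247, 3.131, 0.0]
ft_force: [-0.4, -0.9, -1.2]
finger_gap: 0.39
```

```bash
python3 -c "
from h import *
p=rl(-28,50);print(p);to((*p,28),81)
from rig import *
s=snapshot('scene')['color'][:,:,::-1]; cv2.imwrite('pics/s2.png',cv2.resize(s[215:305,165:285],None,fx=6,fy=6,interpolation=2))"
```

```text
[642.66644972   8.66458205]
pos [608.3  12.3  29.3] yaw 80.99 t 4.575 j [ 0.11  0.68 -0.23  1.79  0.23  0.69  1.16] F [-0.4 -0.9 -1.2] gap 35.9
shift [-34.5   1.8   1.3] turn [ 0.02  0.06 -0.01]
```

View pics/s2.png

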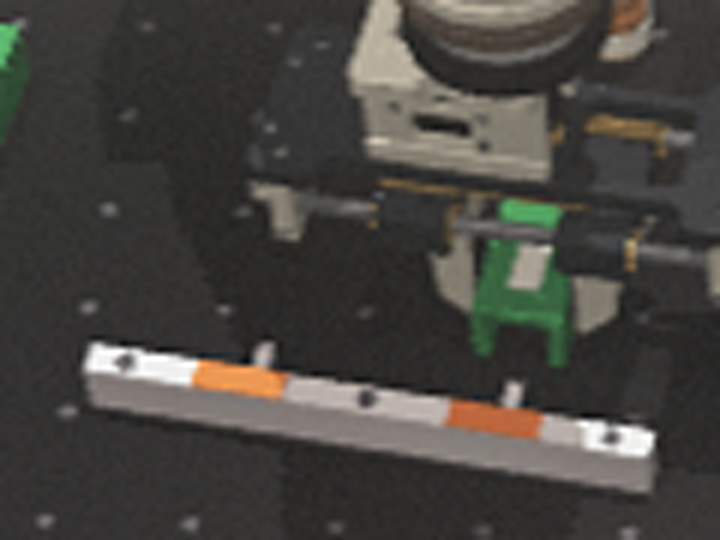

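The block is lined up with the left tongue (tongue at about (513,395), tunnel at (520,345)). I'll slide it on in stages and watch the force.

{"fn": "drive_tool", "kwargs": {
  "plan": [
    [[-6, 1, 1.2], [0, 0, 0]],
    [[-14, 1.8, 1.2], [0, 0, 0]],
    [[-20, 1.8, 1.2], [0, 0, 0]],
    [[-24, 1.8, 1.2], [0, 0, 0]],
    [[-27, 1.8, 1.2], [0, 0, 0]],
    [[-28, 1.8, 1.2], [0, 0, 0]],
    [[-28, 1.8, 1.2], [0, 0, 0]]
  ]
}}

```text
time_s: 5.5
position: [0.6356, 0.0095, 0.0276]
eef_rot: [-0.247, -3.132, -0.0]
ft_force: [-2.1, 0.9, 3.0]
finger_gap: 0.388
```

```bash
python3 -c "
from h import *
p=rl(-28,50);print(p);to((*p,28),81)"
```

```text
[642.66644972   8.66458205]
pos [635.6   9.5  27.6] yaw 80.98 t 5.5 j [ 0.11  0.72 -0.23  1.72  0.23  0.73  1.18] F [-2.1  0.9  3. ] gap 35.7
shift [-7.1  0.3 -0.4] turn [ 0.   -0.01 -0.02]
```

{"fn": "drive_tool", "kwargs": {
  "plan": [
    [[-1, 0, 0], [0, 0, 0]],
    [[-2, 0, 0], [0, 0, 0]],
    [[-3, 0, 0], [0, 0, 0]],
    [[-3, 0, 0], [0, 0, 0]]
  ]
}}

```text
time_s: 6.0
position: [0.6387, 0.009, 0.0276]
eef_rot: [0.247, 3.132, 0.0]
ft_force: [-3.4, 0.8, 4.5]
finger_gap: 0.395
```

```bash
python3 -c "
from h import *
p=rl(-28,50);print(p);to((*p,28),81)
from rig import *
s=snapshot('scene')['color'][:,:,::-1]; cv2.imwrite('pics/s3.png',cv2.resize(s[215:305,165:285],None,fx=6,fy=6,interpolation=2))"
```

```text
[642.66644972   8.66458205]
pos [638.7   9.   27.6] yaw 80.97 t 6.0 j [ 0.11  0.72 -0.23  1.71  0.23  0.73  1.18] F [-3.4  0.8  4.5] gap 36.3
shift [-3.9  0.3 -0.4] turn [ 0.    0.   -0.03]
```

View pics/s3.png

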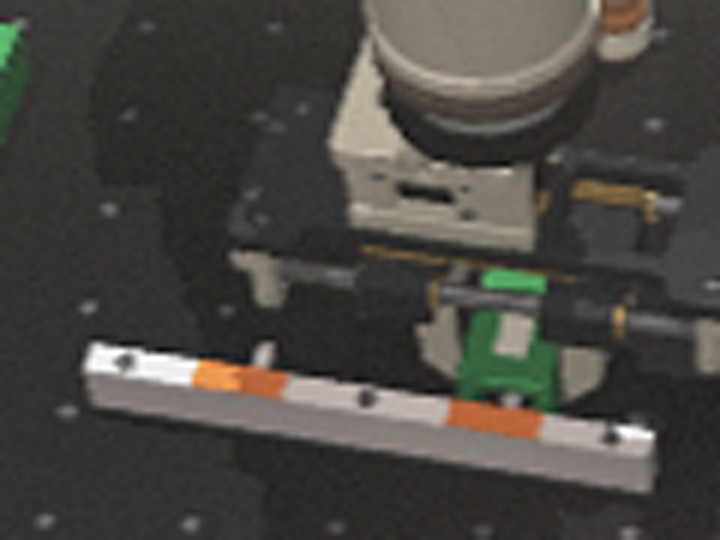

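{"fn": "drive_tool", "kwargs": {
  "plan": [
    [[-1, 0, 0], [0, 0, 0]],
    [[-2, 0, 0], [0, 0, 0]],
    [[-3, 0, 0], [0, 0, 0]],
    [[-3, 0, 0], [0, 0, 0]]
  ]
}}

```text
time_s: 6.55
position: [0.6416, 0.0085, 0.0276]
eef_rot: [-0.247, -3.132, -0.0]
ft_force: [-4.7, 1.0, 5.5]
finger_gap: 0.392
```

```bash
python3 -c "
from h import *
p=rl(-28,50);print(p);to((*p,28),81)
from rig import *
s=snapshot('scene')['color'][:,:,::-1]; cv2.imwrite('pics/s4.png',cv2.resize(s[250:300,210:280],None,fx=10,fy=10,interpolation=2))"
```

```text
[642.66644972   8.66458205]
pos [641.6   8.5  27.6] yaw 80.97 t 6.55 j [ 0.11  0.73 -0.23  1.7   0.23  0.74  1.18] F [-4.7  1.   5.5] gap 36.0
shift [-1.1  0.3 -0.4] turn [ 0.   -0.01 -0.03]
```

View pics/s4.png

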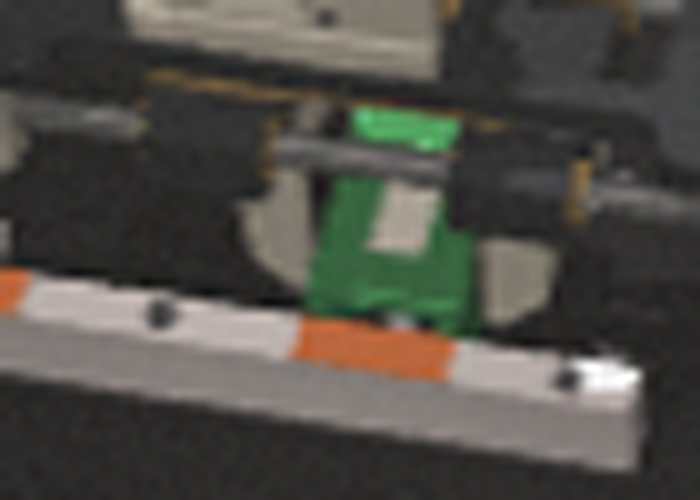

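```bash
cat >> h.py <<'E'
def corners(cx,cy,yaw,z=36):
    a=np.radians(yaw);R=np.array([[np.cos(a),-np.sin(a)],[np.sin(a),np.cos(a)]])
    q=np.array([(28,18),(28,-18),(-28,-18),(-28,18)])@R.T+[cx,cy]
    return np.c_[q,np.full(4,z)]/1000
E
python3 - <<'E'
from h import *
from rig import *
s=snapshot('scene')['color'][:,:,::-1].copy();cv2.imwrite('pics/raw5.png',s)
f=12;x0,y0=225,255
im=cv2.resize(s[y0:y0+45,x0:x0+55],None,fx=f,fy=f,interpolation=2)
for d,c in((0,(255,255,255)),(-9,(0,0,255))):
    p=(proj("scene",corners(*rl(-28+d,50),-9))-[x0,y0]+.5)*f-.5
    cv2.polylines(im,[p.round().astype(int)],True,c,1)
cv2.imwrite('pics/s5.png',im)
E
```

```text
(no output)
```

View pics/s5.png

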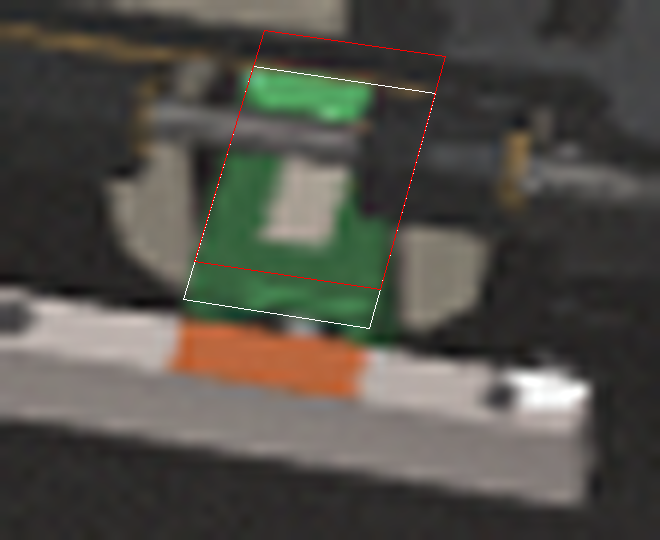

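```bash
python3 - <<'E'
from h import *
s=cv2.imread('pics/raw5.png')
f=20;x0,y0=236,268
im=s[y0:y0+22,x0:x0+26].astype(float)
im=np.clip((im-20)*1.8,0,255).astype(np.uint8)
cv2.imwrite('pics/s6.png',cv2.resize(im,None,fx=f,fy=f,interpolation=cv2.INTER_NEAREST))
E
```

```text
(no output)
```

View pics/s6.png

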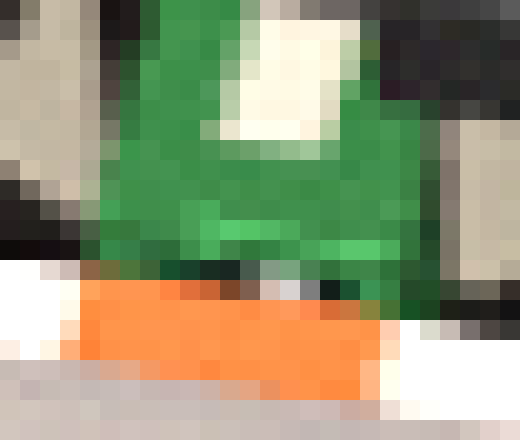

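A strip of tongue still shows between the roof edge (crop row 13) and the wall, about 4 mm. That is past the 9 mm barred point, and the block was gripped about 3 mm behind centre. I'll push on.

{"fn": "drive_tool", "kwargs": {
  "plan": [
    [[-1, 0, -0.3], [0, 0, 0]],
    [[-2, 0, -0.3], [0, 0, 0]],
    [[-3, 0, -0.3], [0, 0, 0]],
    [[-4, 0, -0.3], [0, 0, 0]],
    [[-4, 0, -0.3], [0, 0, 0]]
  ]
}}

```text
time_s: 7.28
position: [0.6451, 0.0078, 0.0276]
eef_rot: [-0.247, -3.131, 0.0]
ft_force: [-4.0, -0.0, 1.9]
finger_gap: 0.389
```

```bash
cat > z.py <<'E'
from h import *
from rig import *
import sys
def zoom(out,u,v,view='scene',w=26,h=22,f=20,gain=1.8):
    s=snapshot(view)['color'][:,:,::-1]; im=s[v:v+h,u:u+w].astype(float)
    im=np.clip((im-20)*gain,0,255).astype(np.uint8); cv2.imwrite(out,cv2.resize(im,None,fx=f,fy=f,interpolation=cv2.INTER_NEAREST))
E
python3 -c "
from z import *
p=rl(-28,50);to((*p,28),81)
zoom('pics/s7.png',236,268)"
```

```text
pos [645.1   7.8  27.6] yaw 80.97 t 7.275 j [ 0.11  0.73 -0.23  1.69  0.23  0.75  1.18] F [-4.  -0.   1.9] gap 35.8
shift [ 2.5  0.5 -0.4] turn [-0.01 -0.06 -0.03]
```

View pics/s7.png

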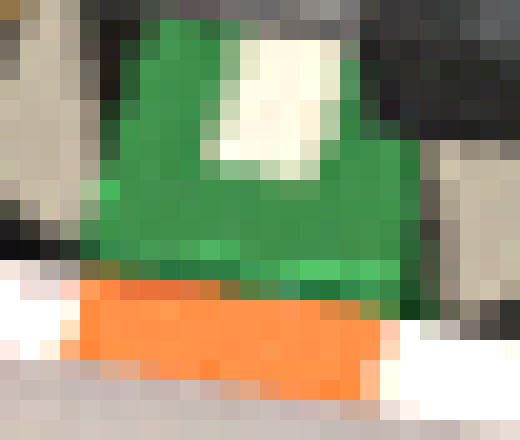

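The gap is almost closed and the label has moved down a row. I'll keep pushing until there is firm contact.

{"fn": "drive_tool", "kwargs": {
  "plan": [
    [[-1, 0, 0], [0, 0, 0]],
    [[-2, 0, 0], [0, 0, 0]],
    [[-2, 0, 0], [0, 0, 0]],
    [[-2, 0, 0], [0, 0, 0]]
  ]
}}

```text
time_s: 7.82
position: [0.6451, 0.0078, 0.0276]
eef_rot: [-0.247, -3.127, 0.001]
ft_force: [-9.8, 1.0, 7.8]
finger_gap: 0.391
```

```bash
python3 -c "
from z import *
p=rl(-28,50);to((*p,28),81)
zoom('pics/s8.png',236,268)"
```

```text
pos [645.1   7.8  27.6] yaw 80.97 t 7.825 j [ 0.11  0.73 -0.23  1.69  0.23  0.75  1.18] F [-9.8  1.   7.8] gap 35.9
shift [ 2.6  0.5 -0.4] turn [-0.05 -0.27 -0.03]
```

View pics/s8.png

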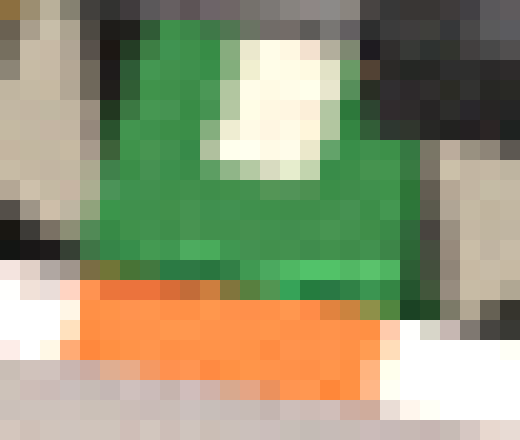

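{"fn": "drive_tool", "kwargs": {
  "plan": [
    [[1, 0, -0.3], [0, 0, 0]],
    [[1.5, 0, -0.3], [0, 0, 0]]
  ]
}}

```text
time_s: 8.12
position: [0.6451, 0.0078, 0.0276]
eef_rot: [-0.247, -3.13, 0.0]
ft_force: [-4.3, 0.8, 1.0]
finger_gap: 0.39
```

{"fn": "drive_tool", "kwargs": {
  "plan": [
    [[0, 0, 0], [0, 0, 0]],
    [[0, 0, 0], [0, 0, 0]],
    [[0, 0, 0], [0, 0, 0]],
    [[0, 0, 0], [0, 0, 0]],
    [[0, 0, -30], [0, 0, 0]],
    [[0, 0, -80], [0, 0, 0]],
    [[40, 0, -120], [0, 0, 0]],
    [[80, -40, -120], [0, 0, 0]],
    [[80, -100, -120], [0, 0, 0]],
    [[80, -140, -120], [0, 0, 0]]
  ],
  "claw": 0.7
}}

```text
time_s: 9.38
position: [0.5443, -0.1209, 0.1488]
eef_rot: [0.25, 3.131, -0.002]
ft_force: [0.4, -0.3, 0.4]
finger_gap: 0.694
```

```bash
python3 -c "
from z import *
to((512,-231.5,80),81)
cv2.imwrite('pics/raw9.png',snapshot('scene')['color'][:,:,::-1])
zoom('pics/s9.png',225,255,w=40,h=36,f=16)"
```

```text
pos [ 544.3 -120.9  148.8] yaw 80.88 t 9.375 j [ 0.38  0.43 -0.26  1.87  0.14  0.85  1.46] F [ 0.4 -0.3  0.4] gap 63.8
shift [  14.4 -114.2   68.9] turn [-0.08  0.06 -0.12]
```

View pics/s9.png

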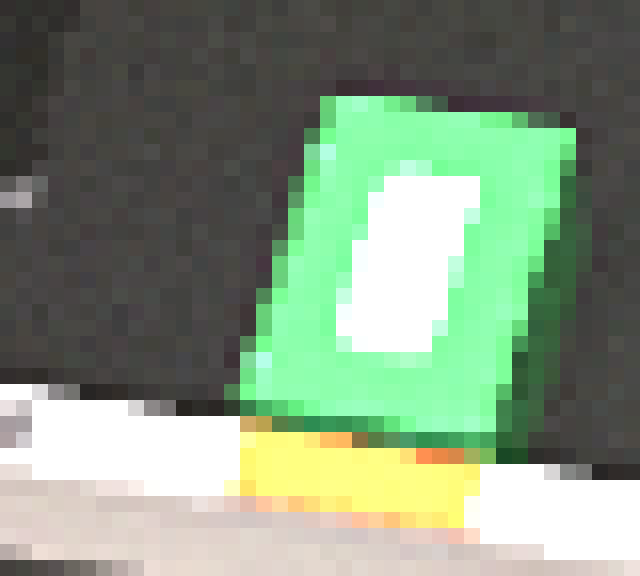

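```bash
python3 -c "
from h import *
S=np.array([(-28,-18),(-28,18),(28,18),(28,-18)])/1000
t=kabsch(S,bp('scene',cp([(322,97),(576,127),(495,432),(245,405)],225,255,16),.036));print(t, rl(-28,50))
"
```

```text
(array([643.3,   8.1]), np.float64(-7.22), [[0.6, -0.7], [0.7, 0.8], [-1.0, -0.1], [-0.3, 0.0]]) [642.66644972   8.66458205]
```

Block 1 measures (643.3, 8.1) against home (642.7, 8.7), so it ran to the wall. Next is the other block.

```bash
python3 -c "
from h import *
to((511,-232,90),80.8)"
```

```text
pos [ 543.8 -124.8  148.4] yaw 80.49 t 9.475 j [ 0.38  0.43 -0.25  1.87  0.14  0.85  1.46] F [-0.1 -0.2  0.3] gap 64.9
shift [  14.7 -110.9   58.7] turn [-0.21  0.02 -0.31]
```

{"fn": "drive_tool", "kwargs": {
  "plan": [
    [[15.5, -60, 0], [0, 0, 0]],
    [[15.5, -115, 30], [0, 0, 0]],
    [[15.5, -115, 60], [0, 0, 0]],
    [[15.5, -115, 60], [0, 0, 0]],
    [[15.5, -115, 60], [0, 0, 0]]
  ],
  "claw": 0.9
}}

```text
time_s: 10.1
position: [0.513, -0.2276, 0.089]
eef_rot: [0.244, 3.131, 0.001]
ft_force: [0.2, -0.2, 0.1]
finger_gap: 0.9
```

```bash
python3 -c "
from h import *
to((511,-232,28),80.8)"
```

```text
pos [ 513.  -227.6   89. ] yaw 81.1 t 10.1 j [ 0.54  0.52 -0.21  1.9   0.16  0.74  1.65] F [ 0.2 -0.2  0.1] gap 82.8
shift [ 1.3 -4.7 60.9] turn [0.04 0.06 0.3 ]
```

{"fn": "drive_tool", "kwargs": {
  "plan": [
    [[1, -3, 40], [0, 0, 0]],
    [[1, -3, 61], [0, 0, 0]],
    [[1, -3, 61], [0, 0, 0]],
    [[1, -3, 61], [0, 0, 0]],
    [[1, -3, 61], [0, 0, 0]]
  ]
}}

```text
time_s: 10.72
position: [0.5116, -0.2321, 0.0287]
eef_rot: [0.246, 3.129, -0.001]
ft_force: [0.2, 0.5, -0.5]
finger_gap: 0.897
```

```bash
python3 -c "
from h import *
to((511,-232,28),80.8)"
```

```text
pos [ 511.6 -232.1   28.7] yaw 81.0 t 10.725 j [ 0.53  0.62 -0.19  1.91  0.19  0.62  1.63] F [ 0.2  0.5 -0.5] gap 82.5
shift [ 0.6 -0.   0.7] turn [-0.03  0.15  0.2 ]
```

{"fn": "drive_tool", "kwargs": {
  "plan": [
    [[0, 0, 0], [0, 0, 0]],
    [[0, 0, 0], [0, 0, 0]],
    [[0, 0, 0], [0, 0, 0]],
    [[0, 0, 0], [0, 0, 0]],
    [[0, 0, 0], [0, 0, 0]],
    [[0, 0, 0], [0, 0, 0]]
  ],
  "claw": 0,
  "grip_force": 25
}}

```text
time_s: 11.48
position: [0.5102, -0.2319, 0.027]
eef_rot: [-0.247, -3.132, -0.0]
ft_force: [0.5, 0.5, 0.0]
finger_gap: 0.391
```

```bash
python3 -c "
from h import *
p=rl(-66,-50);print(p);to((*p,80),81)"
```

```text
[589.49084627 -84.15974234]
pos [ 510.2 -231.9   27. ] yaw 80.97 t 11.475 j [ 0.53  0.62 -0.19  1.92  0.19  0.62  1.63] F [0.5 0.5 0. ] gap 35.9
shift [-55.1 158.3 -53. ] turn [ 0.   -0.01 -0.03]
```

{"fn": "drive_tool", "kwargs": {
  "plan": [
    [[0, 0, -40], [0, 0, 0]],
    [[-20, 50, -52], [0, 0, 0]],
    [[-40, 100, -52], [0, 0, 0]],
    [[-55, 145, -52], [0, 0, 0]],
    [[-55, 158, -45], [0, 0, 0]],
    [[-55, 158, -20], [0, 0, 0]],
    [[-55, 158, -3], [0, 0, 0]],
    [[-55, 158, -2], [0, 0, 0]],
    [[-55, 158, -2], [0, 0, 0]]
  ]
}}

```text
time_s: 12.6
position: [0.5891, -0.0852, 0.0291]
eef_rot: [-0.249, -3.131, 0.0]
ft_force: [-0.2, 0.6, -2.0]
finger_gap: 0.386
```

```bash
python3 -c "
from z import *
p=rl(-28,-50);print(p);to((*p,27.5),81)
zoom('pics/s10.png',165,225,w=110,h=75,f=7,gain=1)"
```

```text
[627.02300321 -90.10425201]
pos [589.1 -85.2  29.1] yaw 80.91 t 12.6 j [ 0.25  0.66 -0.2   1.83  0.2   0.67  1.35] F [-0.2  0.6 -2. ] gap 35.5
shift [-38.2   1.2   1.6] turn [-0.02 -0.03 -0.09]
```

View pics/s10.png

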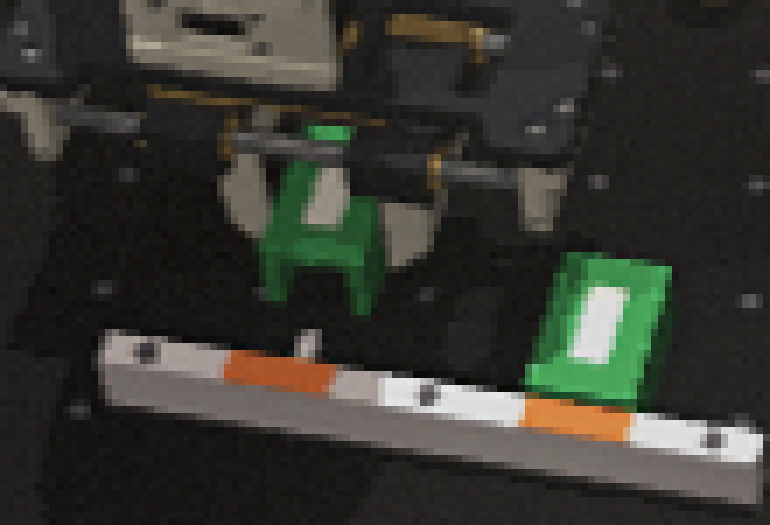

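The second block is in line with the right tongue (tip near (308,340)). Sliding in.

{"fn": "drive_tool", "kwargs": {
  "plan": [
    [[-8, 1, 1], [0, 0, 0]],
    [[-16, 1, 1.2], [0, 0, 0]],
    [[-22, 1.2, 1.2], [0, 0, 0]],
    [[-26, 1.2, 1.2], [0, 0, 0]],
    [[-28, 1.2, 1.2], [0, 0, 0]],
    [[-28, 1.2, 1.2], [0, 0, 0]]
  ]
}}

```text
time_s: 13.4
position: [0.6172, -0.0877, 0.0278]
eef_rot: [-0.247, -3.132, -0.0]
ft_force: [0.1, 0.2, -1.2]
finger_gap: 0.393
```

{"fn": "drive_tool", "kwargs": {
  "plan": [
    [[-1, 0, 0], [0, 0, 0]],
    [[-2, 0, 0], [0, 0, 0]],
    [[-3, 0, 0], [0, 0, 0]],
    [[-3, 0, 0], [0, 0, 0]]
  ]
}}

```text
time_s: 13.9
position: [0.6203, -0.0882, 0.0279]
eef_rot: [0.247, 3.132, 0.0]
ft_force: [-0.2, -0.1, -0.6]
finger_gap: 0.39
```

```bash
python3 -c "
from z import *
p=rl(-28,-50);print(p);to((*p,27.5),81)"
```

```text
[627.02300321 -90.10425201]
pos [620.3 -88.2  27.9] yaw 80.97 t 13.9 j [ 0.24  0.7  -0.2   1.74  0.2   0.71  1.36] F [-0.2 -0.1 -0.6] gap 35.9
shift [-7.  -0.8  0.4] turn [ 0.    0.   -0.03]
```

{"fn": "drive_tool", "kwargs": {
  "plan": [
    [[-1, 0, 0], [0, 0, 0]],
    [[-2, 0, 0], [0, 0, 0]],
    [[-3, 0, 0], [0, 0, 0]],
    [[-4, 0, 0], [0, 0, 0]],
    [[-4, 0, 0], [0, 0, 0]]
  ]
}}

```text
time_s: 14.52
position: [0.6242, -0.0888, 0.0279]
eef_rot: [0.247, 3.132, 0.0]
ft_force: [-0.3, -0.2, -0.9]
finger_gap: 0.389
```

```bash
python3 -c "
from z import *
p=rl(-28,-50);to((*p,27.5),81)
zoom('pics/s11.png',190,252)"
```

```text
pos [624.2 -88.8  27.9] yaw 80.97 t 14.525 j [ 0.24  0.71 -0.2   1.73  0.19  0.72  1.36] F [-0.3 -0.2 -0.9] gap 35.8
shift [-3.  -0.9  0.4] turn [ 0.    0.   -0.03]
```

View pics/s11.png

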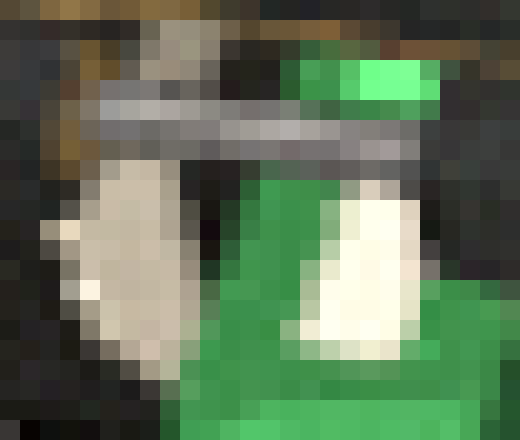

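{"fn": "drive_tool", "kwargs": {
  "plan": [
    [[-1, 0, 0.3], [0, 0, 0]],
    [[-2, 0, 0.3], [0, 0, 0]],
    [[-3, 0, 0.3], [0, 0, 0]],
    [[-4, 0, 0.3], [0, 0, 0]],
    [[-4, 0, 0.3], [0, 0, 0]]
  ]
}}

```text
time_s: 15.2
position: [0.6247, -0.0889, 0.0268]
eef_rot: [-0.247, -3.125, -0.0]
ft_force: [-8.5, 2.2, 4.6]
finger_gap: 0.386
```

```bash
python3 -c "
from z import *
p=rl(-28,-50);to((*p,27.5),81)
zoom('pics/s12.png',192,260,w=30,h=26)"
```

```text
pos [624.7 -88.9  26.8] yaw 80.96 t 15.2 j [ 0.24  0.71 -0.2   1.73  0.19  0.73  1.36] F [-8.5  2.2  4.6] gap 35.5
shift [-2.5 -0.9 -0.7] turn [-0.02 -0.39 -0.04]
```

View pics/s12.png

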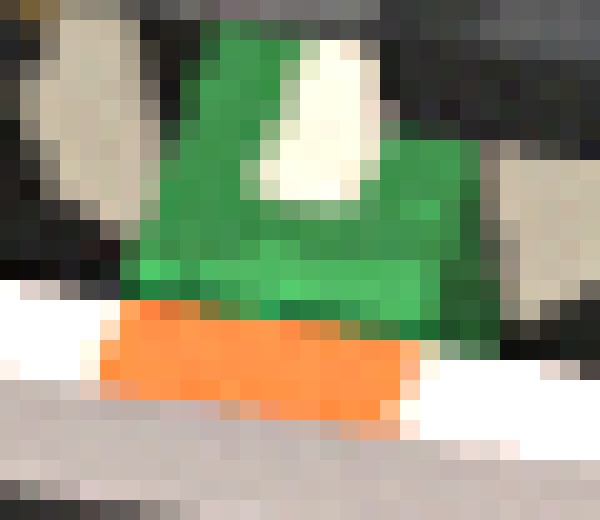

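The right block stopped hard with no tongue or tunnel visible between it and the orange mark (row 15), so it is at the wall. I'll ease off, release and rise.

{"fn": "drive_tool", "kwargs": {
  "plan": [
    [[1.5, 0, -0.3], [0, 0, 0]],
    [[2.5, 0, -0.3], [0, 0, 0]]
  ]
}}

```text
time_s: 15.5
position: [0.6246, -0.0889, 0.0272]
eef_rot: [-0.247, -3.13, -0.0]
ft_force: [-2.4, 0.7, -1.5]
finger_gap: 0.392
```

{"fn": "drive_tool", "kwargs": {
  "plan": [
    [[0, 0, 0], [0, 0, 0]],
    [[0, 0, 0], [0, 0, 0]],
    [[0, 0, 0], [0, 0, 0]],
    [[0, 0, 0], [0, 0, 0]],
    [[0, 0, -30], [0, 0, 0]],
    [[0, 0, -80], [0, 0, 0]],
    [[40, 0, -120], [0, 0, 0]],
    [[80, -50, -140], [0, 0, 0]],
    [[120, -100, -160], [0, 0, 0]],
    [[160, -160, -160], [0, 0, 0]],
    [[160, -200, -160], [0, 0, 0]],
    [[160, -240, -160], [0, 0, 0]],
    [[160, -240, -160], [0, 0, 0]]
  ],
  "claw": 0.6
}}

```text
time_s: 17.12
position: [0.4285, -0.3051, 0.1883]
eef_rot: [0.258, 3.13, -0.003]
ft_force: [-0.4, 1.0, 0.3]
finger_gap: 0.601
```

```bash
python3 -c "
from z import *
zoom('pics/s13.png',185,240,w=100,h=66,f=8,gain=1)
zoom('pics/t13.png',265,140,w=100,h=66,f=8,view='top',gain=1)"
```

```text
(no output)
```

View pics/s13.png

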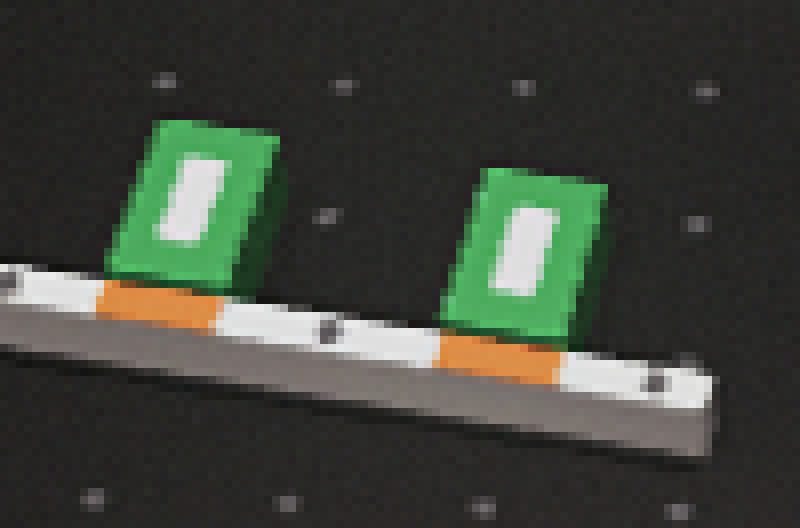

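View pics/t13.png

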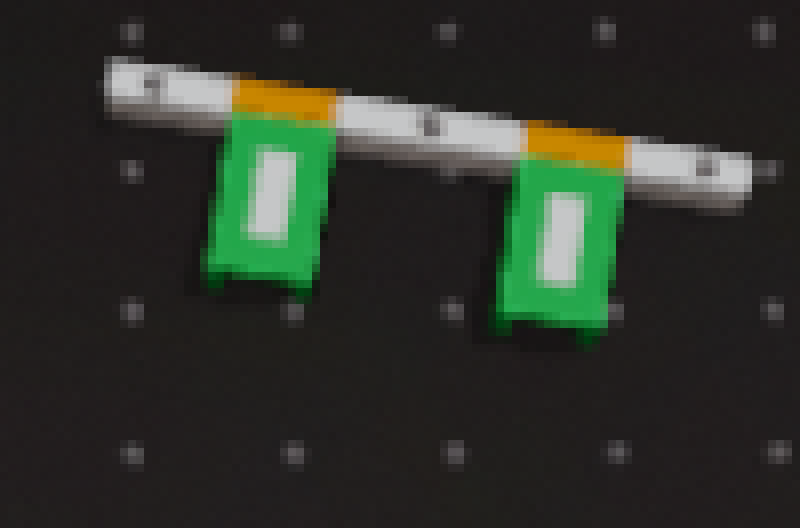

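```bash
python3 - <<'E'
from z import *
a=np.radians(9)
def loc(t,th):
    d=t-rail[0];return np.round([d[0]*np.cos(a)-d[1]*np.sin(a),d[0]*np.sin(a)+d[1]*np.cos(a),th+9],1)
B=np.array([(28,18),(28,-18),(-28,-18),(-28,18)])/1000
S=np.array([(-28,-18),(-28,18),(28,18),(28,-18)])/1000
for n,m,pts,x0,y0 in(("top",B,[(233,115),(336,125),(314,287),(206,270)],265,140),("top",B,[(524,158),(627,170),(606,328),(498,314)],265,140),
 ("scene",S,[(157,119),(280,136),(230,288),(106,272)],185,240),("scene",S,[(484,168),(608,185),(567,338),(440,322)],185,240)):
    t,th,r=kabsch(m,bp(n,cp(pts,x0,y0,8),.036)); print(n,loc(t,th),r)
# green difference: straight edge fits
for n in("top","scene"):
    s=snapshot(n)['color'].astype(int); g=((s[:,:,1]-s[:,:,0]>45)&(s[:,:,1]-s[:,:,2]>25)).astype(np.uint8)
    y0,y1,x0,x1=(145,190,285,350) if n=="top" else (250,286,195,265)
    m=np.zeros_like(g);m[y0:y1,x0:x1]=g[y0:y1,x0:x1]
    for c in cv2.findContours(m,0,1)[0]:
        if cv2.contourArea(c)>60:
            P=bp(n,c[:,0].astype(float),.036)[:,:2]*1000; (cx,w,ang)=cv2.minAreaRect(P.astype(np.float32)); print(n,loc(np.array(cx),0)[:2],w,ang)
im=snapshot("scene")["color"][:,:,::-1]; cv2.imwrite("pics/s14.png",cv2.resize(im,None,fx=1.42,fy=1.42))
E
```

```text
top [-29.6  48.5   0.3] [[-1.0, -0.6], [0.9, 0.2], [-0.2, -0.1], [0.3, 0.5]]
top [-29.4 -50.6   0. ] [[-1.1, -0.7], [0.3, 0.2], [0.7, -0.0], [0.0, 0.5]]
scene [-27.1 -48.7   1.1] [[-0.1, -0.7], [0.5, 0.6], [-0.3, 0.3], [-0.1, -0.2]]
scene [-27.   49.7   0.8] [[0.4, -0.4], [0.7, 0.4], [-0.8, 0.3], [-0.3, -0.3]]
top [-31.9 -49.2] (38.28939437866211, 59.317626953125) 80.87760925292969
top [-31.8  49.2] (37.61886215209961, 60.417640686035156) 80.3887939453125
scene [-26.3  49.5] (37.31472396850586, 57.717498779296875) 80.81596374511719
scene [-26.8 -49. ] (36.79899215698242, 57.75178909301758) 80.77008056640625
```

View pics/s14.png

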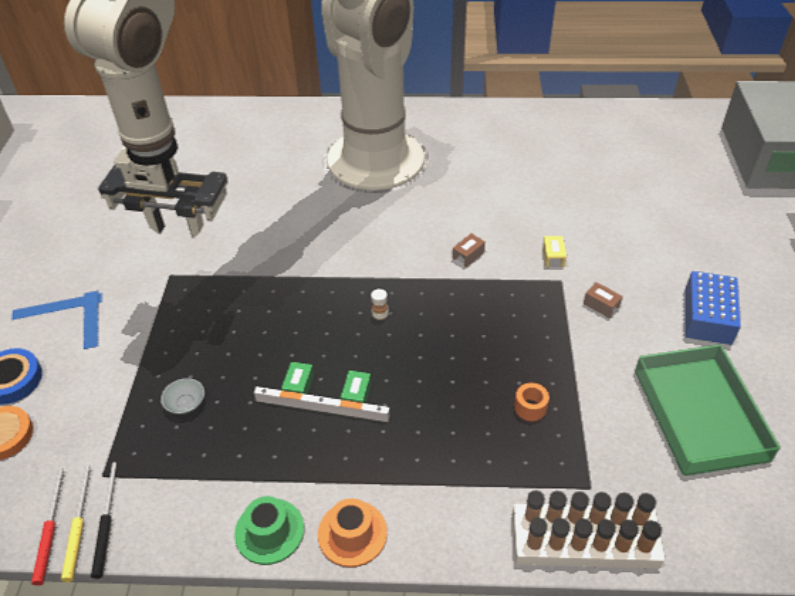

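```bash
python3 -c "
from rig import manip
s=manip.sense();print(s['time_s'],s['ft_force'],s['finger_gap']);print(manip.close_job())"
```

```text
17.375 [-0.40275651 -0.12729895  0.68051608] 0.6033260088686425
the job is handed in; nothing more can be done
None
```

Both green blocks are seated against the back wall, one in each bay, and I handed the job in at 17.4 s. I picked each up at its start, set it down ahead of its tongue and slid it on. Both ran past the point 9 mm short of the wall where a barred end would stop. They halted only at the wall, at 8–10 N, so neither needed turning round.

**Last checks:**
- **Distance from the wall:** Averaged over both cameras, each block's centre lies about 28.3 mm in front of the wall, against 28 mm for home. The top view alone reads about 29.5 mm and the scene view about 27 mm. That disagreement is within the camera calibration plus my reading error. Neither view shows a gap at the wall.
- **Squareness and bay position:** By eye-read corners the blocks are square to the rail to within about 1°, and they sit about 1 mm or less off the middle of each bay.
- **Flatness:** I judged this only by eye. I did not measure tilt.
- **Bystanders:** In the final picture the collar, dish, vial and look-alikes are where they started.
- **Robot:** The gripper is open and clear of everything.

One earlier reading disagreed: right after release, a single-view measure of the left block came out nearly 2° off square. The final views put it at 0.3° and 0.8°, so I took the earlier one as reading noise.

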